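# Start a plate read

### The job

The small white plate reader has its plate tray standing out with a plate clipped in it. Without gripping anything, gently push the tray fully home by its grey front panel, then lightly press the green start key until it goes down, let it come back up, and draw the hand clear. Do not touch the plate in the tray, do not press the blue, red or dark grey keys, and leave the loose plate, the mouse and the bottle where they are.

Things in the scene. Friction and masses are not known exactly. Their poses are not given: they have to be found in the camera images.
- reader: White plate reader, fixed, 300 x 300 mm, 135 mm high. Origin: centre of its underside; x points from its front to its back, y to the left seen from the robot, z up. Front at x = -150 mm, 95 mm high above the tray slot; from there a deck slopes up 40 mm over 130 mm (17.1 degrees) to the flat top. On it four keys 45 mm apart, from +y: blue, green, red, dark grey. Pushes over 40 N would harm it.
- tray (a joint): How far the plate tray is out of the reader (m): 0 fully home, 0.11 fully out, sliding along the reader's x axis. It resists with about 3 N of friction, has no spring or catch, and stays where it is left. It ends on a firm stop at 0: arrive there slowly, below about 0.03 m/s.
- tray_front (a point): Centre of the front face of the tray's grey upright front panel (150 mm wide along the reader's y, 50 mm high, from 33 to 83 mm above the bench, 14 mm thick). Moves with the tray. At home the face stands 14 mm in front of the reader's front. Axes as the reader's: push along +x.
- run_plate: The white 384-well plate clipped in the tray just behind the front panel, 85.5 x 127.8 x 14.4 mm (x, y, z), its top 57 mm above the bench. Origin: centre of its underside.
- key_start (a joint): How far the green start key (white triangle; second from the left) is pressed (m): 0 up, 0.004 fully down. It sinks square to the deck; the spring gives 1.5 N at first and 4.5 N fully down, and lifts the key again. It counts as pressed from 0.0025.
- key_start_top (a point): Centre of the top face of the green start key, a round cap 20 mm across that stands 6 mm above the deck. Its z axis points out of the deck (tilted 17.1 degrees from vertical towards the reader's front), its x axis up the slope to the back, its y axis as the reader's y.
- key_eject (a joint): How far the blue eject key (leftmost, 45 mm to the +y side of the green one; same size and spring) is pressed (m), 0 up.
- key_stop (a joint): How far the red stop key (45 mm to the -y side of the green one; same size and spring) is pressed (m), 0 up.
- key_menu (a joint): How far the dark grey menu key (rightmost, 90 mm to the -y side of the green one; same size and spring) is pressed (m), 0 up.
- plate_a: Loose white 384-well plate lying on the bench in front of the reader, left or right of the tray, 85.5 x 127.8 x 14.4 mm (x, y, z), 60 g. Origin: centre of its underside.
- mouse: Grey computer mouse on the bench in front of the reader, on the other side of the tray, 108 x 60 x 36 mm (x, y, z). Origin: centre of its underside.
- bottle: Brown reagent bottle with a blue cap standing on the bench to the reader's left (+y), 62 mm across, 115 mm high. Origin: centre of its underside, z up its axis.
Mind the look-alikes: they are no part of the job. Of the things like the bottle, leave any that is purple or yellow; of the rest the larger one is meant.

How it is judged:
By the outcome, as a careful person would: the job done as asked, in the order asked, and still so for the second after the job is handed in, with the robot touching nothing.
It also fails if it takes over 45 s, if anything falls off the work surface, if the arm or the gripper's body presses on something with over 40 N, if the wrist force passes 120 N, or if a joint passes its speed limit or range.

### The arm

A 7-joint arm with a two-finger parallel gripper is mounted at the origin on the work surface. World frame = base frame: x ahead of the robot, y to its left, z up, the work surface at z = 0. Lengths are in mm, angles in rad, forces in N, time in s.
With the tool pointing down it reaches from about 400 to 875 mm from the base axis. Payload 4.4 kg.
Tool frame: the origin (TCP) lies at the very end of the fingers, on their centre line; the grasp point (between the pads) lies 19 mm behind it; z points along the fingers, y is the line along which they close (so a half turn about z gives the same grasp; the last joint's range is limited). The gripper opens to 85 mm and grips with 20 to 120 N. Pads are 22 mm wide; open, the fingers measure 114 mm over their backs; the gripper's body (76 mm by 85 mm) begins 54 mm behind the grasp point. The pads swing forward as they close: fully open they stand 13 mm farther back than shut.
Start: joints at [1.148, 0.628, 0.038, 1.517, -0.027, 0.996, -0.02], TCP at [227.06, -609.067, 192.313] pointing down, gripper open.
Joint ranges: [-3.06, 3.06], [-0.37, 2.12], [-1.25, 1.32], [0.18, 2.47], [-1.1, 4.24], [0.23, 1.98], [-2.94, 2.94]. Speed limits (rad/s): [2.57, 2.57, 3.14, 3.14, 3.14, 3.14, 3.14].

### API

Orientations are given as [roll, pitch, yaw] about the fixed x, y, z axes, in that order (R = Rz(yaw) Ry(pitch) Rx(roll)).
In Python, from cell import status, get_image, ctrl, models gives the robot as it stands.
- The arm moves only by the shell command python3 -m handwheel 'ROWS' [OPENING]. ROWS is JSON, a list of rows, each an object with "delta_pos": the shift along the world's x, y, z in cm, a list of three; "yaw": the turn about the world's z in rad. A call has 1 to 10 rows; each row shifts and turns the commanded pose from where the row before left it; what a row does not reach is not made up. A row lasts 1/12 s, in which the tool goes at most 41.7 mm and 7.16 degrees, less where a joint would pass 70% of its speed; a pose out of reach is approached as far as the arm can. A call is refused whole if a number of a shift passes 4.17 or a number of a turn 0.125, either way. A call with a gripper value outside its range is refused whole. OPENING is the opening, from -1 (shut) to 1 (fully open), set as the call begins (- or left out, the last holds). The fingers move at their own pace and stop on an object; the grip force is fixed at half the most. Time passes only in rows, so rows that do not move let the fingers close. It gives the time, the measured TCP pose, the force, the opening and the grip force at its end, in the units of the state.
- status.read_state(): the state, without advancing time (a new reading comes with each control period).
- get_image(name): name is "side" or "top" or "wrist"; returns a dict with "color" (420x560x3 uint8, red, green, blue), "z_map" (420x560 float32, mm along the optical axis (not along the pixel's ray), 0 where there is no reading), "fx", "fy", "cx", "cy" (pixels), "position" and "rotation" of the camera in the world; the wrist camera has in their place "hand_eye" (4x4, takes a point from camera to tool coordinates, whose origin is the TCP and whose axes are the flange's). Camera axes: x right, y up, looking along -z (the intrinsics and any distortion apply to the point x, -y, -z); pixel columns grow to the right and rows downward; lengths in mm; the calibration is good to about 2 mm. A picture is of the moment at which its call begins: read the wrist's pose just before it.
- ctrl.finish_job(): hands the job in; it is judged then, once.
Trained networks look in a picture, given as the dict that the camera call returned (one of the last four; its "shot" number tells which), for a name from the list of things; names that differ only in an ending like _2 or _b are one class to them, and where a whole thing is asked for, a point or a joint stands for the part that bears it (a point fixed in the world has none). Each returns a list of dicts, best first, with "score" (0 to 1); they miss things now and then, are a little off and sometimes report something else, mostly with a low value. They report only what shows in the picture. A call takes as long as a camera call. They do not tell look-alikes from the thing itself.
- models.boxes_of(picture, name): "rect" ([left, top, right, bottom] in pixels, round what is visible of it).
The state is a dict: "clock": time; "qpos": joint angles; "qd": joint speeds; "tau": joint torques, N m; "eef_pos": TCP position; "tool_rot": TCP orientation; "force": force on the tool from outside, world axes, zero at the start; "torque": the same for the moment, N m; "width": finger opening in mm; "gripper_force": force on a finger pad.
Only numpy, scipy, OpenCV 4.12 (cv2) and the standard library are available. Lean on these libraries where they do the work, as an engineer would, in place of code of your own. Each camera call takes 0.05 s, during which the arm holds its last target. There are 200 camera calls.

## Working session

There is one attempt and no reset: what is moved stays moved. The work goes in short steps, Python scripts to look and compute and a shell command to move; the robot and the scene stay as the last step left them, time stands still between calls to the robot, and variables do not carry over. Pictures are saved under pics/ and viewed, at most 10 in all, crops included, and the job is handed in when it is done.

```bash
mkdir -p pics; cat > h.py <<'E'
import numpy as np, cv2
from cell import status,get_image,ctrl,models
def pt(p,u,v,d=None):
    d=p["z_map"][int(round(v)),int(round(u))] if d is None else d
    c=np.array([(u-p["cx"])/p["fx"]*d,-(v-p["cy"])/p["fy"]*d,-d])
    return np.array(p["rotation"])@c+np.array(p["position"])
def save(img,n): cv2.imwrite("pics/"+n,img[...,::-1])
E
python3 - <<'E'
from h import *
s=status.read_state();print(s)
for n in("top","side"):
    p=get_image(n);save(p["color"],n+"1.png");np.savez(n+".npz",**p)
    print(n,{k:p[k] for k in p if k not in("color","z_map")})
    for k in("reader","tray_front","key_start","key_start_top","key_eject","key_stop","key_menu","run_plate","plate_a","mouse","bottle"):
        print(k,[(np.round(b["rect"]).tolist(),round(b["score"],2)) for b in models.boxes_of(p,k)[:3]])
E
```

```text
{'clock': 0.0, 'qpos': array([ 1.14820752,  0.62932556,  0.03841764,  1.51835869, -0.02700767,
        0.99632327, -0.02002038]), 'qd': array([-0.00044333, -0.00038001,  0.00060432, -0.00182519, -0.00099221,
        0.00026156,  0.00039957]), 'tau': array([-6.31872335e-04, -5.63402903e+01,  1.22581534e+00, -1.93444151e+01,
        1.09290596e-02,  1.06931623e-02,  8.81630001e-06]), 'eef_pos': array([ 226.82137205, -608.39222316,  191.40503515]), 'tool_rot': array([-3.13969484e+00,  3.30343514e-06,  3.56784145e-01]), 'force': array([ 1.26762689, -0.21829339, -0.27710233]), 'torque': array([0.03401875, 0.02514494, 0.03183229]), 'gripper_force': 0.0, 'width': 85.39957859645018}
top {'fx': 492.6604439887172, 'fy': 492.6604439887172, 'cx': 278.6564938447138, 'cy': 207.82736892162515, 'position': array([ 382.92354414,   20.06739798, 1169.22049856]), 'rotation': array([ 0.21636121,  0.00567324, -1.60742814]), 'shot': 1}
reader [([219.0, 79.0, 369.0, 269.0], 0.77)]
tray_front [([245.0, 212.0, 314.0, 268.0], 0.93), ([273.0, 197.0, 284.0, 204.0], 0.3)]
key_start [([272.0, 195.0, 284.0, 202.0],
[... 693 characters left out ...]
124.0, 345.0, 286.0], 0.7)]
tray_front [([273.0, 196.0, 339.0, 262.0], 0.94)]
key_start [([278.0, 194.0, 340.0, 261.0], 0.49)]
key_start_top [([275.0, 198.0, 330.0, 252.0], 0.55), ([265.0, 202.0, 278.0, 206.0], 0.36)]
key_eject [([259.0, 214.0, 267.0, 224.0], 0.38), ([276.0, 193.0, 342.0, 260.0], 0.37)]
key_stop [([274.0, 195.0, 342.0, 260.0], 0.63), ([274.0, 185.0, 283.0, 194.0], 0.59)]
key_menu [([265.0, 200.0, 276.0, 206.0], 0.58)]
run_plate [([275.0, 197.0, 330.0, 251.0], 0.61)]
plate_a [([335.0, 162.0, 383.0, 206.0], 0.74)]
mouse [([289.0, 305.0, 353.0, 351.0], 0.83)]
bottle [([226.0, 359.0, 254.0, 400.0], 0.96), ([190.0, 308.0, 230.0, 365.0], 0.8), ([223.0, 259.0, 256.0, 312.0], 0.71)]
```

```bash
python3 - <<'E'
import re
t=open('h.py').read()
t=t.replace('np.array(p["rotation"])@c','Rotation.from_euler("xyz",p["rotation"]).as_matrix()@c').replace("import numpy as np, cv2","import numpy as np, cv2\nfrom scipy.spatial.transform import Rotation")
open('h.py','w').write(t)
import numpy as np,cv2
p=np.load("top.npz");c=p["color"][60:330,110:420,::-1]
cv2.imwrite("pics/topc.png",cv2.resize(c,None,fx=2.2,fy=2.2,interpolation=cv2.INTER_CUBIC))
p=np.load("side.npz");c=p["color"][120:300,110:400,::-1]
cv2.imwrite("pics/sidec.png",cv2.resize(c,None,fx=2.7,fy=2.7,interpolation=cv2.INTER_CUBIC))
E
```

```text
(no output)
```

View pics/topc.png

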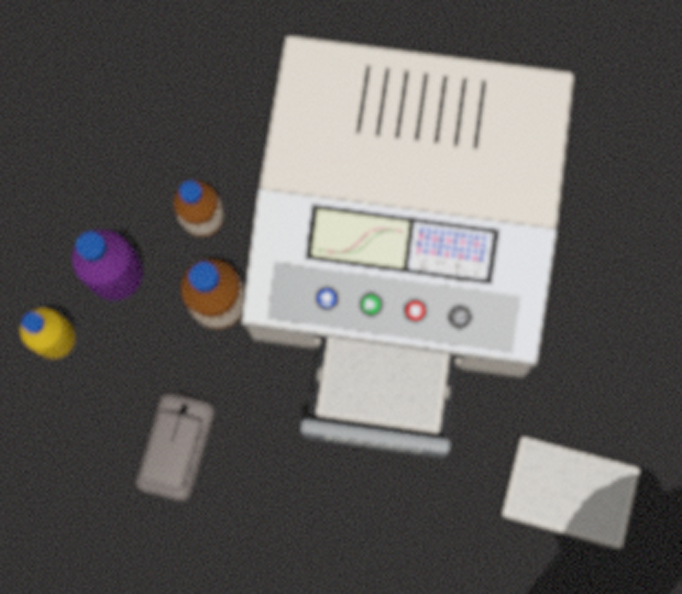

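View pics/sidec.png

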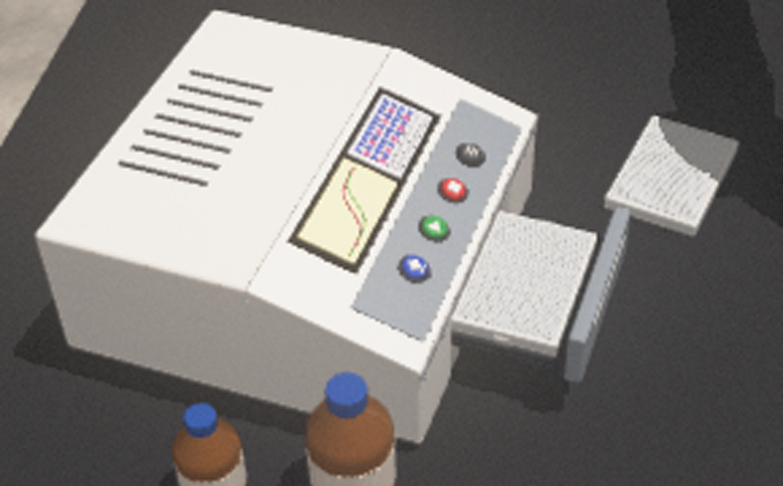

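```bash
cat > m.py <<'E'
from h import *
from scipy.optimize import least_squares
P={n:dict(np.load(n+".npz")) for n in("top","side")}
T=lambda u,v:pt(P["top"],110+u/2.2-.3,60+v/2.2-.3)
S=lambda u,v:pt(P["side"],110+u/2.7-.3,120+v/2.7-.3)
for nm,a,b in[("blue",(326,298),(414,268)),("green",(371,304),(434,227)),("red",(415,310),(453,189)),("grey",(460,316),(471,154))]:
    print(nm,T(*a).round(1),S(*b).round(1))
# reader top points (flat)/deck & panel cloud
for n,p in P.items():
    v,u=np.mgrid[0:420,0:560];d=p["z_map"]
    c=np.stack([(u-p["cx"])/p["fx"]*d,-(v-p["cy"])/p["fy"]*d,-d],-1)
    w=c@Rotation.from_euler("xyz",p["rotation"]).as_matrix().T+p["position"]
    m=(d>0)&(w[...,2]>125)&(w[...,2]<145)&(w[...,0]>600)
    m&=(p["color"].min(2)>120)
    q=w[m];print(n,"ztop",np.median(q[:,2]),"rect",cv2.minAreaRect(q[:,:2].astype(np.float32)))
    if n=="top": x0,x1,y0,y1=244,317,246,270
    else: x0,x1,y0,y1=315,345,195,264
    q=w[y0:y1,x0:x1].reshape(-1,3);q=q[(q[:,2]>70)&(q[:,2]<92)]
    print(n,"panel",len(q),q.mean(0),cv2.minAreaRect(q[:,:2].astype(np.float32)),np.percentile(q[:,2],[50,95]))
for e,a in[("panel front L",(302,436)),("panel front R",(449,454)),]: print(e,pt(P["top"],110+a[0]/2.2,60+a[1]/2.2,1169-83))
for nm,a in[("backL",(287,38)),("backR",(573,74))]: print(nm,pt(P["top"],110+a[0]/2.2,60+a[1]/2.2,1169-135))
E
python3 m.py
```

```text
blue [644.8  62.2 116.1] [647.1  65.9 111.4]
green [637.5  17.4 113.3] [638.9  22.2 112.5]
red [629.5 -26.3 114.1] [630.7 -22.  112.5]
grey [621.4 -70.8 115.4] [622.6 -67.6 110.4]
top ztop 134.5504206090876 rect ((786.8816528320312, -31.7088623046875), (300.483642578125, 224.83509826660156), 79.67843627929688)
top panel 465 [508.7386139   18.51696995  81.92485154] ((509.4691467285156, 18.95791244506836), (148.48680114746094, 15.15819263458252), 79.5209732055664) [82.35968779 85.6487142 ]
side ztop 134.68304256672792 rect ((788.532958984375, -30.787506103515625), (304.2602233886719, 220.85826110839844), 79.692138671875)
side panel 417 [510.33883115  27.50567806  81.49506164] ((509.39410400390625, 19.023780822753906), (152.32847595214844, 15.101227760314941), 79.79781341552734) [82.17943971 84.78981657]
panel front L [510.32685642  90.78146129  85.12144131]
panel front R [487.33007177 -55.74146976  80.41404694]
backL [875.32590805  87.65208619 218.62180606]
backR [ 831.81411723 -183.73532539  209.70111565]
```

Look-alikes (top crop pixels): bottles brown large (210,293), brown small (196,208), purple (108,265) and yellow (47,333) all stay alone. Keys are blue (326,298), green (371,304), red (415,310) and grey (460,316). The target is green, with the white triangle at (434,227) in the side crop. The tray panel is at (376,438); its face centre is about (502,20), reader yaw is about -0.18, and there are about 86 mm to go.

```bash
python3 -m handwheel '[{"delta_pos":[2.8,3,0],"yaw":-0.107},{"delta_pos":[2.8,3,0],"yaw":-0.107},{"delta_pos":[2.8,3,0],"yaw":-0.107},{"delta_pos":[2.8,3,0],"yaw":-0.107},{"delta_pos":[2.8,3,0],"yaw":-0.107},{"delta_pos":[2.8,3,0],"yaw":0},{"delta_pos":[2.8,3,0],"yaw":0},{"delta_pos":[2.8,3,0],"yaw":0},{"delta_pos":[2.8,3,0],"yaw":0},{"delta_pos":[2.8,3,0],"yaw":0}]' -1
```

```text
clock: 2.03
eef_pos: [508.3, -307.3, 192.6]
tool_rot: [3.141, -0.0, -0.178]
force: [0.8, -0.4, -0.0]
width: 0.3
gripper_force: 0.0
```

```bash
python3 -m handwheel '[{"delta_pos":[-0.5,3.7,0],"yaw":0},{"delta_pos":[-0.5,3.7,0],"yaw":0},{"delta_pos":[-0.5,3.7,0],"yaw":0},{"delta_pos":[-0.5,3.7,0],"yaw":0},{"delta_pos":[-0.5,3.7,0],"yaw":0},{"delta_pos":[-0.5,3.7,0],"yaw":0},{"delta_pos":[-0.5,3.7,0],"yaw":0},{"delta_pos":[-0.5,3.7,0],"yaw":0},{"delta_pos":[-0.5,3.7,0],"yaw":0},{"delta_pos":[0,0,0],"yaw":0}]'
python3 - <<'E'
from h import *
s=status.read_state();print(s["eef_pos"],s["tool_rot"],s["qpos"])
p=get_image("wrist");save(cv2.resize(p["color"],None,fx=1.3,fy=1.3),"w1.png");np.savez("w1.npz",**p);print(p["hand_eye"],p["fx"],p["cx"],p["cy"])
E
```

```text
clock: 2.87
eef_pos: [460.9, 32.7, 192.4]
tool_rot: [-3.137, 0.002, -0.166]
force: [0.1, 0.2, -0.5]
width: -0.3
gripper_force: 0.0
[460.88965495  32.71262236 192.35067126] [-3.13720981e+00  1.50514115e-03 -1.66453364e-01] [-0.24569495  0.36690683  0.15877044  2.02356854 -0.08936711  0.75764259
 -1.76956379]
[[-4.86082572e-04  9.62430926e-01  2.71526199e-01  6.95253404e+01]
 [ 9.99999048e-01  8.18374590e-04 -1.11056283e-03  1.13700089e-01]
 [-1.29105016e-03  2.71525401e-01 -9.62430408e-01 -1.81382072e+02]
 [ 0.00000000e+00  0.00000000e+00  0.00000000e+00  1.00000000e+00]] 369.3603675467143 280.14821932383967 214.91568295513596
```

View pics/w1.png

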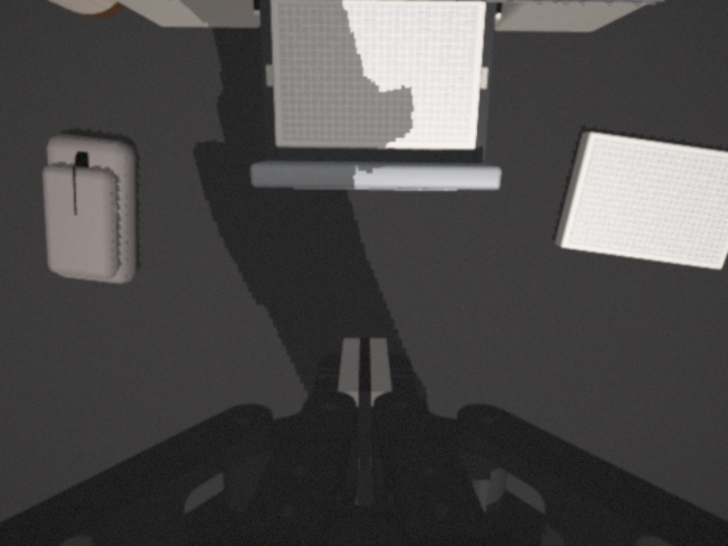

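The fingers (365,370) stand in front of the grey panel (251–500,176), almost centred and parallel. The mouse and loose plate are well clear to either side.

```bash
python3 -m handwheel '[{"delta_pos":[0,-0.2,-1.5],"yaw":0},{"delta_pos":[0,-0.2,-1.5],"yaw":0},{"delta_pos":[0,0,-1.5],"yaw":0},{"delta_pos":[0,0,-1.5],"yaw":0},{"delta_pos":[0,0,-1.5],"yaw":0},{"delta_pos":[0,0,-1.5],"yaw":0},{"delta_pos":[0,0,-1.5],"yaw":0},{"delta_pos":[0,0,-1.5],"yaw":0},{"delta_pos":[0,0,-1.2],"yaw":0},{"delta_pos":[0,0,0],"yaw":0}]'
python3 -m handwheel '[{"delta_pos":[0.3,-0.05,0],"yaw":0},{"delta_pos":[0.3,-0.06,0],"yaw":0},{"delta_pos":[0.3,-0.05,0],"yaw":0},{"delta_pos":[0.3,-0.06,0],"yaw":0},{"delta_pos":[0.2,-0.04,0],"yaw":0},{"delta_pos":[0.2,-0.03,0],"yaw":0},{"delta_pos":[0.2,-0.04,0],"yaw":0},{"delta_pos":[0.2,-0.03,0],"yaw":0},{"delta_pos":[0.2,-0.04,0],"yaw":0},{"delta_pos":[0.2,-0.03,0],"yaw":0}]'
```

```text
clock: 3.75
eef_pos: [461.0, 18.4, 58.6]
tool_rot: [3.14, 0.003, -0.18]
force: [0.3, -0.7, -0.3]
width: -0.2
gripper_force: 0.0
clock: 4.58
eef_pos: [486.2, 15.6, 60.3]
tool_rot: [3.142, 0.0, -0.178]
force: [-0.4, -0.8, 1.4]
width: 0.1
gripper_force: 0.0
```

```bash
python3 -m handwheel '[{"delta_pos":[0,0.3,0],"yaw":0},{"delta_pos":[0,0.3,0],"yaw":0},{"delta_pos":[0.2,-0.04,0],"yaw":0},{"delta_pos":[0.2,-0.03,0],"yaw":0},{"delta_pos":[0.2,-0.04,0],"yaw":0},{"delta_pos":[0.2,-0.03,0],"yaw":0},{"delta_pos":[0.2,-0.04,0],"yaw":0},{"delta_pos":[0.2,-0.03,0],"yaw":0},{"delta_pos":[0.2,-0.04,0],"yaw":0},{"delta_pos":[0.2,-0.03,0],"yaw":0}]'
```

```text
clock: 5.42
eef_pos: [502.3, 18.7, 60.3]
tool_rot: [3.142, -0.0, -0.178]
force: [0.2, 0.2, -0.0]
width: 0.1
gripper_force: 0.0
```

```bash
python3 -m handwheel '[{"delta_pos":[0.2,-0.04,0],"yaw":0},{"delta_pos":[0.2,-0.03,0],"yaw":0},{"delta_pos":[0.2,-0.04,0],"yaw":0},{"delta_pos":[0.2,-0.03,0],"yaw":0},{"delta_pos":[0.2,-0.04,0],"yaw":0},{"delta_pos":[0.2,-0.03,0],"yaw":0},{"delta_pos":[0.2,-0.04,0],"yaw":0},{"delta_pos":[0.2,-0.03,0],"yaw":0},{"delta_pos":[0.2,-0.04,0],"yaw":0},{"delta_pos":[0.2,-0.03,0],"yaw":0}]'
```

```text
clock: 6.25
eef_pos: [522.3, 15.3, 60.3]
tool_rot: [3.142, -0.0, -0.178]
force: [-0.7, 0.4, -0.9]
width: -0.2
gripper_force: 0.0
```

```bash
python3 - <<'E'
from h import *
p=get_image("side");np.savez("s2.npz",**p)
q=get_image("wrist")
a=cv2.resize(p["color"][150:300,230:410],(600,500))[:,:500];b=cv2.resize(q["color"][:300],None,fx=.5,fy=.5)
im=np.zeros((500,780,3),np.uint8);im[:,:500]=a;im[:150,500:780]=b
save(im,"s2.png")
E
```

```text
(no output)
```

View pics/s2.png

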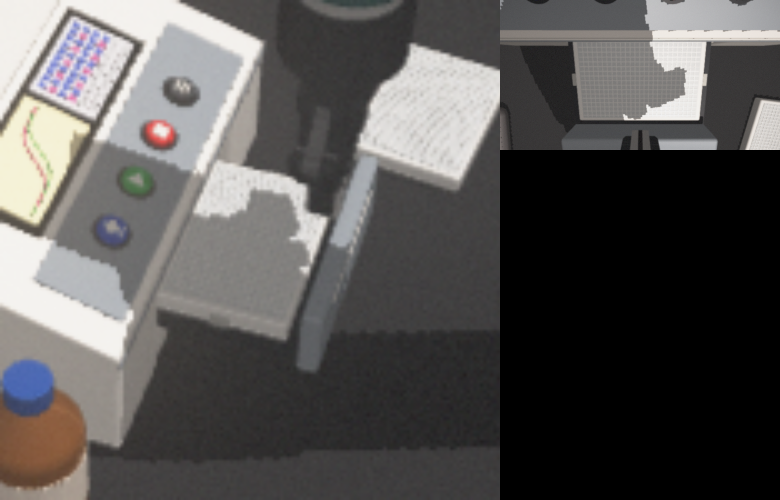

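```bash
python3 - <<'E'
from h import *
p=dict(np.load("s2.npz"))
R=Rotation.from_euler("xyz",p["rotation"]).as_matrix()
def pr(x):
    c=R.T@(np.array(x)-p["position"]);d=-c[2];return (c[0]/d*p["fx"]+p["cx"],-c[1]/d*p["fy"]+p["cy"],d)
for x in[(522,15,60),(522,15,135),(509.4,19,83),(495,-55,83),(522.8,93,83)]:
    u,v,d=pr(x);print(x,"crop",(u-230)*600/180,(v-150)*500/150,d,p["z_map"][int(v),int(u)])
v,u=np.mgrid[0:420,0:560];d=p["z_map"]
w=np.stack([(u-p["cx"])/p["fx"]*d,-(v-p["cy"])/p["fy"]*d,-d],-1)@R.T+p["position"]
q=w[190:264,310:350].reshape(-1,3);q=q[(q[:,2]>70)&(q[:,2]<90)&(q[:,0]<600)]
print(len(q),cv2.minAreaRect(q[:,:2].astype(np.float32)))
# crop pixel grid around finger
for (a,b) in[(320,150),(320,180),(320,205),(325,215),(340,200),(345,250),(315,165)]:
    uu,vv=int(230+a*.3),int(150+b*.3);print((a,b),w[vv,uu].round(0))
E
```

```text
(522, 15, 60) crop 318.8104836889198 249.94441222088037 1038.567076597266 1050.1604
(522, 15, 135) crop 328.4776389873584 164.93551148283274 985.3580883929873 902.3266
(509.4, 19, 83) crop 341.4201095498434 231.59048927581506 1018.3041382916995 1019.08496
(495, -55, 83) crop 370.797032084555 152.9431286978713 1068.701865252205 1176.2751
(522.8, 93, 83) crop 310.6714068315902 318.6201676570032 967.81512120885 968.1576
416 ((509.39141845703125, 19.789993286132812), (150.9812469482422, 15.018359184265137), 80.06263732910156)
(320, 150) [528.  68. 196.]
(320, 180) [526.  64. 169.]
(320, 205) [525.  27. 114.]
(325, 215) [522.  21.  99.]
(340, 200) [513.  22. 113.]
(345, 250) [507.  34.  82.]
(315, 165) [531.  74. 191.]
```

```bash
python3 - <<'E'
from h import *
s=status.read_state();print(s["eef_pos"],s["width"])
p=dict(np.load("w1.npz"));H=np.array(p["hand_eye"])
def tool(u,v):
    d=p["z_map"][v,u];c=[(u-p["cx"])/p["fx"]*d,-(v-p["cy"])/p["fy"]*d,-d,1];return (H@c)[:3].round(0),round(float(d))
for v in range(250,320,6): print(v,[tool(u,v) for u in(268,290)])
E
```

```text
[522.5367009   15.24302393  60.33632817] 0.23214818956376174
250 [(array([-76., -13., 193.]), 400), (array([-75.,  11., 193.]), 399)]
256 [(array([-83., -13., 193.]), 402), (array([-82.,  11., 193.]), 401)]
262 [(array([ 12.,  -5., -46.]), 146), (array([ 11.,   4., -45.]), 147)]
268 [(array([ 11.,  -4., -50.]), 142), (array([ 12.,   4., -51.]), 141)]
274 [(array([ 12.,  -4., -57.]), 136), (array([ 12.,   4., -57.]), 136)]
280 [(array([ 12.,  -4., -61.]), 131), (array([ 12.,   4., -62.]), 131)]
286 [(array([ 12.,  -4., -67.]), 125), (array([ 12.,   4., -66.]), 126)]
292 [(array([ 12.,  -4., -70.]), 123), (array([ 11.,   4., -70.]), 123)]
298 [(array([ 12.,  -4., -74.]), 119), (array([ 12.,   3., -74.]), 119)]
304 [(array([ 13.,  -4., -80.]), 113), (array([ 10.,   3., -76.]), 118)]
310 [(array([ 13.,  -3., -84.]), 110), (array([ 12.,   3., -83.]), 110)]
316 [(array([ 13.,  -3., -87.]), 106), (array([ 12.,   3., -86.]), 107)]
```

The panel hasn't moved. The depth maps show the true fingertip is about 41 mm behind the reported TCP (real tip z is roughly 101), so the fingers passed over the panel without touching it. I'll back out, go lower and use tip z = reported + 41.

```bash
python3 -m handwheel '[{"delta_pos":[-1,0.2,0],"yaw":0},{"delta_pos":[-1,0.2,0],"yaw":0},{"delta_pos":[-1,0.2,0],"yaw":0},{"delta_pos":[-1,0.2,0],"yaw":0},{"delta_pos":[-1,0.2,0],"yaw":0},{"delta_pos":[-0.8,0.2,0],"yaw":0},{"delta_pos":[0,0,0],"yaw":0}]'
python3 -m handwheel '[{"delta_pos":[0,0,-0.6],"yaw":0},{"delta_pos":[0,0,-0.6],"yaw":0},{"delta_pos":[0,0,-0.6],"yaw":0},{"delta_pos":[0,0,-0.6],"yaw":0},{"delta_pos":[0,0,-0.6],"yaw":0},{"delta_pos":[0,0,-0.6],"yaw":0},{"delta_pos":[0,0,-0.6],"yaw":0},{"delta_pos":[0,0,0],"yaw":0},{"delta_pos":[0,0,0],"yaw":0}]'
python3 - <<'E'
from h import *
p=get_image("side")
s=status.read_state();print(s["eef_pos"],s["force"])
R=Rotation.from_euler("xyz",p["rotation"]).as_matrix()
v,u=np.mgrid[0:420,0:560];d=p["z_map"]
w=np.stack([(u-p["cx"])/p["fx"]*d,-(v-p["cy"])/p["fy"]*d,-d],-1)@R.T+p["position"]
e=s["eef_pos"];m=(d>0)&(abs(w[...,0]-e[0])<16)&(abs(w[...,1]-e[1])<25)&(w[...,2]>20)
q=w[m];print(len(q),np.percentile(q[:,2],[0,2,5,20]).round(0),q[q[:,2]<q[:,2].min()+20].mean(0))
save(cv2.resize(p["color"][150:300,230:410],(720,600)),"s3.png")
E
```

```text
clock: 6.93
eef_pos: [461.8, 27.8, 60.3]
tool_rot: [3.141, 0.003, -0.178]
force: [-1.5, -0.8, -0.1]
width: 0.0
gripper_force: 0.0
clock: 7.68
eef_pos: [463.7, 27.3, 17.8]
tool_rot: [3.141, 0.001, -0.178]
force: [-0.1, 1.2, 0.4]
width: 0.1
gripper_force: 0.0
[464.02926507  27.2944344   18.19931616] [ 0.28175082 -0.31787811 -0.0772013 ]
612 [ 58.  65.  70. 129.] [465.24023954  36.51171626  68.88782599]
```

View pics/s3.png

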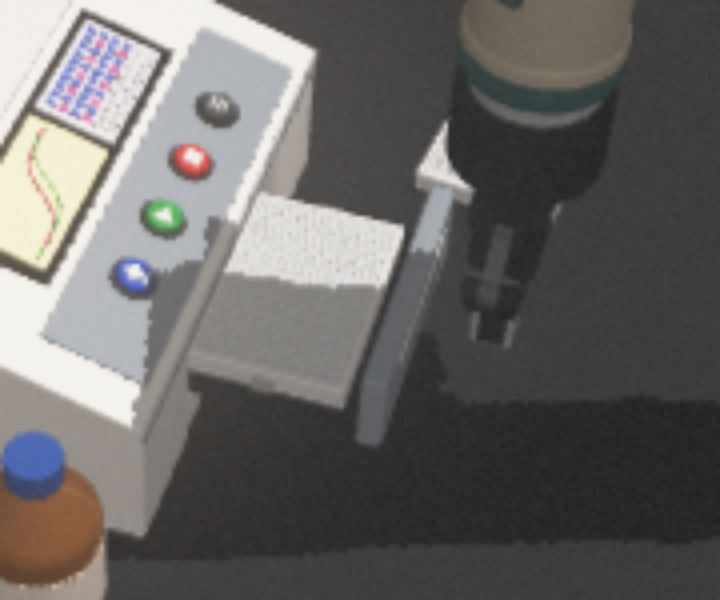

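The fingertip (492,335) is now in front of the panel (410,320), with the measured tip z at 58 mm, so the offset is +40.

```bash
python3 -m handwheel '[{"delta_pos":[0.3,-0.05,0],"yaw":0},{"delta_pos":[0.3,-0.06,0],"yaw":0},{"delta_pos":[0.3,-0.05,0],"yaw":0},{"delta_pos":[0.3,-0.06,0],"yaw":0},{"delta_pos":[0.3,-0.05,0],"yaw":0},{"delta_pos":[0.3,-0.05,0],"yaw":0},{"delta_pos":[0.2,-0.04,0],"yaw":0},{"delta_pos":[0.2,-0.04,0],"yaw":0},{"delta_pos":[0.2,-0.03,0],"yaw":0},{"delta_pos":[0.2,-0.04,0],"yaw":0}]'
python3 -m handwheel '[{"delta_pos":[0.2,-0.04,0],"yaw":0},{"delta_pos":[0.2,-0.03,0],"yaw":0},{"delta_pos":[0.2,-0.04,0],"yaw":0},{"delta_pos":[0.2,-0.03,0],"yaw":0},{"delta_pos":[0.2,-0.04,0],"yaw":0},{"delta_pos":[0.2,-0.03,0],"yaw":0},{"delta_pos":[0.2,-0.04,0],"yaw":0},{"delta_pos":[0.2,-0.03,0],"yaw":0},{"delta_pos":[0.2,-0.04,0],"yaw":0},{"delta_pos":[0.2,-0.03,0],"yaw":0}]'
```

```text
clock: 8.57
eef_pos: [490.1, 22.6, 18.3]
tool_rot: [3.142, 0.0, -0.178]
force: [0.6, -0.5, -0.2]
width: 0.1
gripper_force: 0.0
clock: 9.4
eef_pos: [510.0, 19.0, 18.2]
tool_rot: [3.141, 0.0, -0.178]
force: [-3.2, -0.5, -1.3]
width: 0.1
gripper_force: 1.4
```

Pushing at about 3 N, as expected for the tray friction. I'll continue.

```bash
python3 -m handwheel '[{"delta_pos":[0.2,-0.04,0],"yaw":0},{"delta_pos":[0.2,-0.03,0],"yaw":0},{"delta_pos":[0.2,-0.04,0],"yaw":0},{"delta_pos":[0.2,-0.03,0],"yaw":0},{"delta_pos":[0.2,-0.04,0],"yaw":0},{"delta_pos":[0.2,-0.04,0],"yaw":0},{"delta_pos":[0.2,-0.04,0],"yaw":0},{"delta_pos":[0.2,-0.03,0],"yaw":0},{"delta_pos":[0.2,-0.04,0],"yaw":0},{"delta_pos":[0.2,-0.03,0],"yaw":0}]'
python3 -m handwheel '[{"delta_pos":[0.2,-0.04,0],"yaw":0},{"delta_pos":[0.2,-0.03,0],"yaw":0},{"delta_pos":[0.2,-0.04,0],"yaw":0},{"delta_pos":[0.2,-0.03,0],"yaw":0},{"delta_pos":[0.2,-0.04,0],"yaw":0},{"delta_pos":[0.2,-0.04,0],"yaw":0},{"delta_pos":[0.2,-0.04,0],"yaw":0},{"delta_pos":[0.2,-0.03,0],"yaw":0},{"delta_pos":[0.2,-0.04,0],"yaw":0},{"delta_pos":[0.2,-0.03,0],"yaw":0}]'
```

```text
clock: 10.23
eef_pos: [530.3, 15.4, 18.3]
tool_rot: [3.142, -0.0, -0.178]
force: [-3.5, -0.5, -1.9]
width: -0.2
gripper_force: 1.4
clock: 11.07
eef_pos: [550.3, 11.8, 18.3]
tool_rot: [3.142, -0.0, -0.178]
force: [-2.4, -0.6, -0.8]
width: -0.2
gripper_force: 1.4
```

```bash
python3 -m handwheel '[{"delta_pos":[0.2,-0.04,0],"yaw":0},{"delta_pos":[0.2,-0.03,0],"yaw":0},{"delta_pos":[0.2,-0.04,0],"yaw":0},{"delta_pos":[0.15,-0.03,0],"yaw":0},{"delta_pos":[0.15,-0.03,0],"yaw":0},{"delta_pos":[0.15,-0.03,0],"yaw":0},{"delta_pos":[0.15,-0.03,0],"yaw":0}]'
```

```text
clock: 11.65
eef_pos: [562.3, 9.7, 18.3]
tool_rot: [-3.142, -0.0, -0.178]
force: [-3.0, 0.5, -1.0]
width: 0.1
gripper_force: 1.4
```

Now creeping at 12 mm/s.

```bash
python3 -m handwheel '[{"delta_pos":[0.1,-0.02,0],"yaw":0},{"delta_pos":[0.1,-0.02,0],"yaw":0},{"delta_pos":[0.1,-0.02,0],"yaw":0},{"delta_pos":[0.1,-0.02,0],"yaw":0},{"delta_pos":[0.1,-0.02,0],"yaw":0},{"delta_pos":[0.1,-0.02,0],"yaw":0}]'
```

```text
clock: 12.15
eef_pos: [568.2, 8.6, 18.3]
tool_rot: [-3.141, -0.0, -0.178]
force: [-2.6, 0.2, -0.7]
width: -0.2
gripper_force: 1.3
```

```bash
python3 -m handwheel '[{"delta_pos":[0.1,-0.02,0],"yaw":0},{"delta_pos":[0.1,-0.02,0],"yaw":0},{"delta_pos":[0.1,-0.02,0],"yaw":0}]'
```

```text
clock: 12.4
eef_pos: [571.3, 8.0, 18.3]
tool_rot: [-3.141, -0.0, -0.178]
force: [-2.8, 0.8, -0.3]
width: -0.1
gripper_force: 1.3
```

```bash
python3 -m handwheel '[{"delta_pos":[0.1,-0.02,0],"yaw":0},{"delta_pos":[0.1,-0.02,0],"yaw":0}]'
```

```text
clock: 12.57
eef_pos: [573.3, 7.7, 18.4]
tool_rot: [-3.141, -0.0, -0.178]
force: [-3.0, 1.4, 0.1]
width: 0.0
gripper_force: 1.3
```

```bash
python3 -m handwheel '[{"delta_pos":[0.1,-0.02,0],"yaw":0},{"delta_pos":[0.1,-0.02,0],"yaw":0}]'
```

```text
clock: 12.73
eef_pos: [575.2, 7.3, 18.3]
tool_rot: [-3.141, -0.0, -0.178]
force: [-2.2, 1.9, 1.0]
width: -0.0
gripper_force: 1.3
```

```bash
python3 -m handwheel '[{"delta_pos":[0.1,-0.02,0],"yaw":0},{"delta_pos":[0.1,-0.02,0],"yaw":0}]'
```

```text
clock: 12.9
eef_pos: [577.3, 6.9, 18.4]
tool_rot: [-3.141, -0.0, -0.178]
force: [-1.8, 1.4, -0.5]
width: -0.2
gripper_force: 1.3
```

```bash
python3 -m handwheel '[{"delta_pos":[0.1,-0.02,0],"yaw":0},{"delta_pos":[0,0,0],"yaw":0}]'
```

```text
clock: 13.07
eef_pos: [577.4, 6.9, 18.3]
tool_rot: [-3.141, 0.001, -0.178]
force: [-4.9, 1.4, 1.4]
width: -0.0
gripper_force: 2.3
```

```bash
python3 -m handwheel '[{"delta_pos":[0.1,-0.02,0],"yaw":0},{"delta_pos":[0,0,0],"yaw":0}]'
```

```text
clock: 13.23
eef_pos: [577.4, 6.9, 18.3]
tool_rot: [-3.141, 0.003, -0.178]
force: [-6.6, 2.7, 3.3]
width: -0.2
gripper_force: 3.4
```

The tray is on its stop: the hand no longer advances and the force is rising gently. I'll back off and lift.

```bash
python3 -m handwheel '[{"delta_pos":[-0.4,0.07,0],"yaw":0},{"delta_pos":[-0.8,0.14,0],"yaw":0},{"delta_pos":[-1.2,0.2,0],"yaw":0},{"delta_pos":[-1.2,0.2,0],"yaw":0},{"delta_pos":[-0.4,0.07,0],"yaw":0},{"delta_pos":[0,0,2.5],"yaw":0},{"delta_pos":[0,0,2.5],"yaw":0},{"delta_pos":[0,0,2.5],"yaw":0},{"delta_pos":[0,0,2.5],"yaw":0},{"delta_pos":[0,0,2.5],"yaw":0}]'
python3 - <<'E'
from h import *
s=status.read_state();p=get_image("wrist");np.savez("w2.npz",**p)
print(s["eef_pos"],s["tool_rot"],s["qd"].round(3))
H=np.array(p["hand_eye"]);R=Rotation.from_euler("xyz",s["tool_rot"]).as_matrix()
hsv=cv2.cvtColor(p["color"],cv2.COLOR_RGB2HSV)
def w(u,v):
    d=np.median(p["z_map"][int(v)-2:int(v)+3,int(u)-2:int(u)+3]);c=np.array([(u-p["cx"])/p["fx"]*d,-(v-p["cy"])/p["fy"]*d,-d,1]);return R@(H@c)[:3]+s["eef_pos"]
for n,lo,hi in[("green",(45,90,40),(85,255,255)),("blue",(105,90,40),(130,255,255)),("red",(170,110,60),(180,255,255))]:
    m=cv2.inRange(hsv,lo,hi);k,l,st,ce=cv2.connectedComponentsWithStats(m)
    for i in range(1,k):
        if st[i,4]>60: print(n,st[i],ce[i].round(1),w(st[i,0]+st[i,2]/2,st[i,1]+st[i,3]/2).round(1))
save(cv2.resize(p["color"],None,fx=1.3,fy=1.3),"w2.png")
q=get_image("side");b=models.boxes_of(q,"tray_front");print(b)
Rs=Rotation.from_euler("xyz",q["rotation"]).as_matrix()
vv,u=np.mgrid[0:420,0:560];d=q["z_map"]
W=np.stack([(u-q["cx"])/q["fx"]*d,-(vv-q["cy"])/q["fy"]*d,-d],-1)@Rs.T+q["position"]
ex=np.array([.984,-.179]);ey=np.array([.179,.984])
sx=W[...,:2]@ex;ty=W[...,:2]@ey-110
m=(abs(ty)<80)&(sx>480)&(sx<600)&(W[...,2]>70)&(W[...,2]<90)
print("panel s",np.percentile(sx[m],[2,50,98]),m.sum())
E
```

```text
clock: 14.07
eef_pos: [540.0, 12.6, 144.9]
tool_rot: [3.142, -0.003, -0.179]
force: [0.8, 0.5, -1.1]
width: -0.1
gripper_force: 0.0
[540.02562146  12.55651434 144.91690845] [ 3.14156403e+00 -2.53869059e-03 -1.78723111e-01] [-0.078 -0.433  0.101 -0.277  0.091  0.703 -0.08 ]
green [220  39  38  40 889] [239.5  58.1] [638.9  16.9 111.5]
blue [137  39  39  41 845] [156.8  57.2] [646.6  60.8 111.6]
[]
panel s [577.68965562 584.4294796  592.56468884] 478
```

View pics/w2.png

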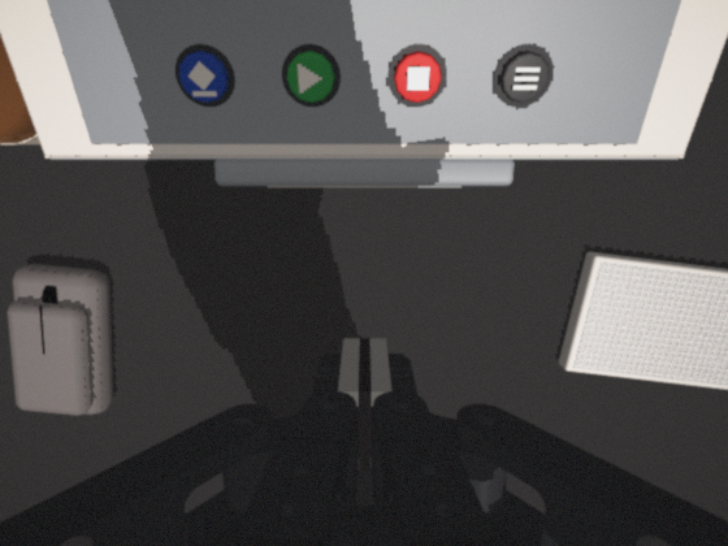

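The panel is flush (face 14 mm in front of the body). Keys are blue (205,76), green with triangle (311,77), red (417,77) and grey (523,77). The green top is at about (638.5, 18.5, 112). I'll aim the fingertip 7 mm downhill of it so its upper edge lands on the cap.

```bash
python3 -m handwheel '[{"delta_pos":[1.5,0.12,0],"yaw":0},{"delta_pos":[1.5,0.12,0],"yaw":0},{"delta_pos":[1.5,0.12,0],"yaw":0},{"delta_pos":[1.5,0.12,0],"yaw":0},{"delta_pos":[1.5,0.12,0],"yaw":0},{"delta_pos":[1.5,0.12,0],"yaw":0},{"delta_pos":[0,0,-1.5],"yaw":0},{"delta_pos":[0,0,-1.5],"yaw":0},{"delta_pos":[0,0,-1.5],"yaw":0},{"delta_pos":[0,0,0],"yaw":0}]'
python3 - <<'E'
from h import *
s=status.read_state();p=get_image("side");print(s["eef_pos"],s["force"])
R=Rotation.from_euler("xyz",p["rotation"]).as_matrix()
v,u=np.mgrid[0:420,0:560];d=p["z_map"]
w=np.stack([(u-p["cx"])/p["fx"]*d,-(v-p["cy"])/p["fy"]*d,-d],-1)@R.T+p["position"]
e=s["eef_pos"];m=(abs(w[...,0]-e[0])<16)&(abs(w[...,1]-e[1])<25)&(w[...,2]>126)
q=w[m];print(np.percentile(q[:,2],[0,2,5]).round(0),q[q[:,2]<q[:,2].min()+20].mean(0))
save(cv2.resize(p["color"][150:270,200:360],(800,600)),"s4.png")
E
```

```text
clock: 15.05
eef_pos: [626.2, 20.0, 94.1]
tool_rot: [3.14, 0.007, -0.178]
force: [-0.1, -0.1, -0.7]
width: 0.3
gripper_force: 0.0
[626.20074456  19.98162623  94.06331099] [-0.12603277 -0.13702968 -0.71681787]
[132. 137. 142.] [624.69946979  28.88052272 144.26745913]
```

View pics/s4.png

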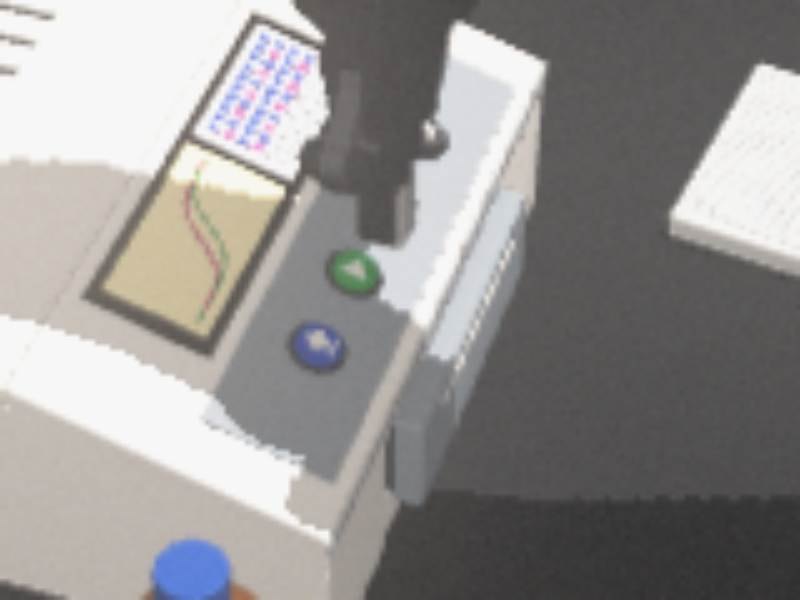

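The fingertip (383,240) hangs above and slightly forward of the green key (355,272). I'll shift 4 mm uphill and come down in small steps.

```bash
python3 -m handwheel '[{"delta_pos":[0.2,0,-0.4],"yaw":0},{"delta_pos":[0.2,0,-0.4],"yaw":0},{"delta_pos":[0,0,-0.4],"yaw":0},{"delta_pos":[0,0,-0.1],"yaw":0},{"delta_pos":[0,0,0],"yaw":0}]'
```

```text
clock: 15.52
eef_pos: [633.0, 20.2, 85.2]
tool_rot: [3.142, 0.0, -0.178]
force: [-0.4, -0.4, 0.2]
width: -0.2
gripper_force: 0.0
```

```bash
python3 -m handwheel '[{"delta_pos":[0,0,-0.1],"yaw":0},{"delta_pos":[0,0,-0.1],"yaw":0},{"delta_pos":[0,0,-0.1],"yaw":0}]'
```

```text
clock: 15.77
eef_pos: [633.2, 20.3, 82.5]
tool_rot: [-3.141, -0.0, -0.178]
force: [-0.1, 0.3, 0.3]
width: -0.1
gripper_force: 0.0
```

```bash
python3 -m handwheel '[{"delta_pos":[-0.1,-0.05,-0.1],"yaw":0},{"delta_pos":[0,0,-0.1],"yaw":0},{"delta_pos":[0,0,-0.1],"yaw":0},{"delta_pos":[0,0,-0.1],"yaw":0},{"delta_pos":[0,0,-0.1],"yaw":0}]'
```

```text
clock: 16.18
eef_pos: [632.1, 19.8, 77.2]
tool_rot: [-3.142, -0.0, -0.178]
force: [0.1, -0.5, -0.2]
width: 0.4
gripper_force: 0.0
```

```bash
python3 -m handwheel '[{"delta_pos":[0,0,-0.1],"yaw":0},{"delta_pos":[0,0,-0.1],"yaw":0},{"delta_pos":[0,0,0],"yaw":0}]'
```

```text
clock: 16.43
eef_pos: [631.9, 19.8, 75.0]
tool_rot: [3.141, 0.0, -0.178]
force: [-0.5, -0.3, 0.1]
width: 0.0
gripper_force: 0.0
```

```bash
python3 -m handwheel '[{"delta_pos":[0,0,-0.1],"yaw":0},{"delta_pos":[0,0,0],"yaw":0}]'
```

```text
clock: 16.6
eef_pos: [632.0, 19.7, 74.2]
tool_rot: [3.142, 0.0, -0.178]
force: [-0.4, 0.0, -1.2]
width: -0.4
gripper_force: 0.0
```

```bash
python3 -m handwheel '[{"delta_pos":[0,0,-0.1],"yaw":0},{"delta_pos":[0,0,0],"yaw":0}]'
```

```text
clock: 16.77
eef_pos: [632.0, 19.7, 73.2]
tool_rot: [3.142, 0.0, -0.178]
force: [0.3, 0.3, -0.5]
width: 0.0
gripper_force: 0.0
```

```bash
python3 -m handwheel '[{"delta_pos":[0,0,-0.1],"yaw":0},{"delta_pos":[0,0,0],"yaw":0}]'
```

```text
clock: 16.93
eef_pos: [632.3, 19.7, 72.4]
tool_rot: [-3.142, -0.0, -0.178]
force: [-0.0, -0.0, 2.0]
width: 0.0
gripper_force: 0.8
```

```bash
python3 -m handwheel '[{"delta_pos":[0,0,-0.1],"yaw":0},{"delta_pos":[0,0,0],"yaw":0}]'
```

```text
clock: 17.1
eef_pos: [632.5, 19.7, 71.5]
tool_rot: [-3.141, -0.001, -0.178]
force: [-0.4, -0.2, 1.7]
width: 0.1
gripper_force: 1.2
```

Contact at about 72.8. I'll press about 3 mm more.

```bash
python3 -m handwheel '[{"delta_pos":[0,0,-0.1],"yaw":0},{"delta_pos":[0,0,0],"yaw":0}]'
```

```text
clock: 17.27
eef_pos: [632.8, 19.6, 70.6]
tool_rot: [-3.141, -0.001, -0.178]
force: [-0.0, -0.1, 3.9]
width: -0.0
gripper_force: 1.5
```

```bash
python3 -m handwheel '[{"delta_pos":[0,0,-0.1],"yaw":0},{"delta_pos":[0,0,0],"yaw":0}]'
```

```text
clock: 17.43
eef_pos: [632.9, 19.6, 69.7]
tool_rot: [-3.141, -0.002, -0.178]
force: [1.6, 0.3, 4.3]
width: 0.2
gripper_force: 1.9
```

```bash
python3 -m handwheel '[{"delta_pos":[0,0,-0.1],"yaw":0},{"delta_pos":[0,0,0],"yaw":0}]'
```

```text
clock: 17.6
eef_pos: [633.0, 19.6, 68.8]
tool_rot: [-3.141, -0.002, -0.178]
force: [1.4, -0.1, 5.2]
width: 0.1
gripper_force: 2.4
```

```bash
python3 -m handwheel '[{"delta_pos":[0,0,-0.05],"yaw":0},{"delta_pos":[0,0,0],"yaw":0}]'
```

```text
clock: 17.77
eef_pos: [633.1, 19.6, 68.7]
tool_rot: [-3.141, -0.002, -0.178]
force: [1.3, -0.5, 8.4]
width: -0.2
gripper_force: 3.6
```

```bash
python3 -m handwheel '[{"delta_pos":[0,0,-0.05],"yaw":0},{"delta_pos":[0,0,0],"yaw":0}]'
```

```text
clock: 17.93
eef_pos: [633.1, 19.6, 68.6]
tool_rot: [-3.141, -0.002, -0.178]
force: [0.7, -0.1, 10.1]
width: -0.3
gripper_force: 4.9
```

The key is fully down: the force rises steeply and the travel was 4.2 mm. I'll lift straight up, draw clear and check.

```bash
python3 -m handwheel '[{"delta_pos":[0,0,0.2],"yaw":0},{"delta_pos":[0,0,0.3],"yaw":0},{"delta_pos":[0,0,0.5],"yaw":0},{"delta_pos":[0,0,1],"yaw":0},{"delta_pos":[0,0,2],"yaw":0},{"delta_pos":[0,0,2],"yaw":0},{"delta_pos":[0,0,2],"yaw":0},{"delta_pos":[-2,0,1],"yaw":0},{"delta_pos":[-2,0,0],"yaw":0},{"delta_pos":[-2,0,0],"yaw":0}]'
python3 -m handwheel '[{"delta_pos":[-2,0,0.5],"yaw":0},{"delta_pos":[-2,0,0.5],"yaw":0},{"delta_pos":[0,-2,0],"yaw":0},{"delta_pos":[0,-3,0],"yaw":0},{"delta_pos":[0,-3,0],"yaw":0},{"delta_pos":[0,-3,0],"yaw":0},{"delta_pos":[0,-3,0],"yaw":0},{"delta_pos":[0,-2,0],"yaw":0},{"delta_pos":[0,0,0],"yaw":0},{"delta_pos":[0,0,0],"yaw":0}]'
python3 - <<'E'
from h import *
p=get_image("side");save(cv2.resize(p["color"][120:330,110:390],(800,600)),"s5.png")
R=Rotation.from_euler("xyz",p["rotation"]).as_matrix()
o=dict(np.load("side.npz"))
for n,a in[("blue",(414,268)),("green",(434,227)),("red",(453,189)),("grey",(471,154))]:
    u,v=int(110+a[0]/2.7),int(120+a[1]/2.7)
    print(n,np.median(o["z_map"][v-1:v+2,u-1:u+2])-np.median(p["z_map"][v-1:v+2,u-1:u+2]))
vv,u=np.mgrid[0:420,0:560];d=p["z_map"]
W=np.stack([(u-p["cx"])/p["fx"]*d,-(vv-p["cy"])/p["fy"]*d,-d],-1)@R.T+p["position"]
sx=W[...,:2]@[.984,-.179];ty=W[...,:2]@[.179,.984]-110
m=(abs(ty)<80)&(sx>480)&(sx<600)&(W[...,2]>70)&(W[...,2]<90)
print("panel s",np.percentile(sx[m],[2,50,98]))
for k in("plate_a","mouse","bottle"): print(k,[np.round(b["rect"]).tolist() for b in models.boxes_of(p,k)[:3]])
print(status.read_state()["force"],status.read_state()["clock"])
E
```

```text
clock: 18.77
eef_pos: [571.3, 19.8, 158.3]
tool_rot: [-3.141, -0.001, -0.178]
force: [-0.2, -0.2, -1.0]
width: -0.1
gripper_force: 0.0
clock: 19.6
eef_pos: [531.2, -141.5, 167.4]
tool_rot: [3.141, 0.001, -0.181]
force: [-0.6, 0.7, 0.7]
width: 0.3
gripper_force: 0.0
blue 2.1001587
green 0.27954102
red -1.4613037
grey 2.0651855
panel s [577.60016115 584.81813772 592.73041173]
plate_a [[335.0, 160.0, 383.0, 207.0]]
mouse [[288.0, 305.0, 351.0, 350.0]]
bottle [[170.0, 268.0, 202.0, 312.0], [226.0, 360.0, 254.0, 400.0], [223.0, 258.0, 257.0, 313.0]]
[-0.36219492 -0.3188047   0.55803861] 19.8
```

View pics/s5.png

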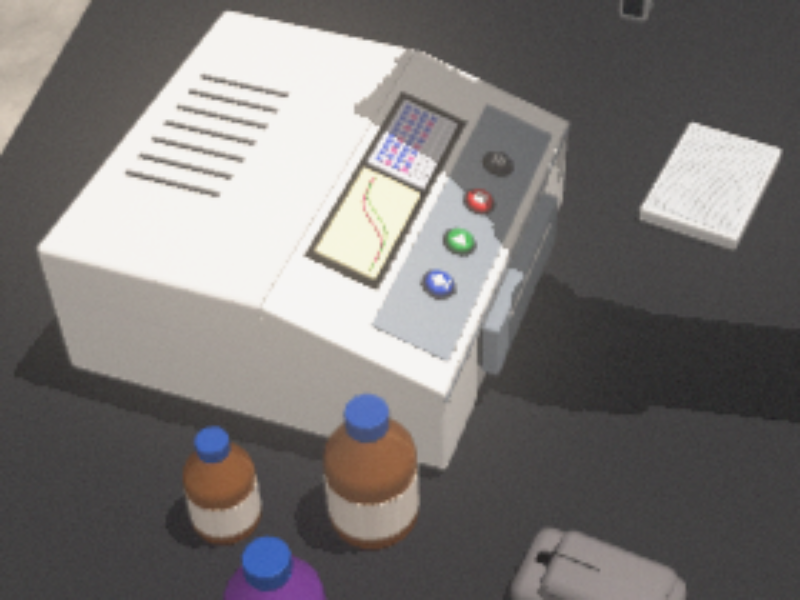

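The tray panel (520,285) is home, the green key (460,240) is up again, and the loose plate, mouse and bottle stand where they were. The hand is clear.

```bash
python3 -c "from cell import ctrl;print(ctrl.finish_job())"
```

```text
the job is handed in; nothing more can be done
None
```

The tray is pushed fully home, the green start key was pressed to the bottom and came back up, and the hand is clear; the job was handed in at about 20 s, and no verdict came back.

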